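Seat the revolving jar caddy on its hidden pivot

ROBOT

A 6-joint arm with a two-finger parallel gripper is mounted at the origin on the work surface. World frame = base frame: x ahead of the robot, y to its left, z up, the work surface at z = 0. Lengths are in m, angles in rad, forces in N, time in s.
With the tool pointing down it reaches from about 0.225 to 0.875 m from the base axis. Payload 3.4 kg.
Tool frame: the origin (TCP) lies midway between the tips of the shut fingers; the grasp point (between the pads) lies behind it (robot.grip_depth is the z of the grasp point in the tool frame, in m); z points along the fingers, y is the direction in which the jaws open and shut (so a half turn about z gives the same grasp; the last joint's range is limited). The gripper opens to 85 mm and grips with 20 to 120 N. Pads are 22 mm wide; open, the fingers measure 114 mm over their backs; the gripper's body (76 mm by 85 mm) begins 54 mm behind the grasp point. The pads swing forward as they close: fully open they stand 13 mm farther back than shut.
Start: joints at [1.194, 0.276, 1.505, -0, 1.361, -0.121], TCP at [0.146, 0.556, 0.231] pointing down, gripper open.
Joint ranges: [-2.89, 2.89], [-0.75, 2.08], [0.22, 2.7], [-1.18, 4.32], [0.11, 2.71], [-2.7, 2.7]. Speed limits (rad/s): [2.57, 2.57, 3.14, 3.14, 3.14, 3.14].

INTERFACE

Orientations are given as a unit quaternion [x, y, z, w].
In Python, from rig import robot gives the robot as it stands. The module is installed in compiled form; this text tells all that it offers.
- The arm moves only by the tool drive_tool, never from a script. Its argument "moves" is text: rows parted by semicolons, each of 7 numbers parted by spaces: the opening, from 0 (shut) to 1 (fully open), then the shift along the tool's x, y, z in cm, then the turn, a rotation vector about the tool's x, y, z in degrees. In form: hand x y z wx wy wz; .... A call has 1 to 10 rows; each row shifts and turns the pose as measured when the row begins, along the tool's axes as they then stand; what a row does not reach is not made up. A row lasts 1/8 s, in which the tool goes at most 62.5 mm and 10.7 degrees, less where a joint would pass 70% of its speed; a pose out of reach is approached as far as the arm can. A call with a gripper value outside its range is refused whole. The fingers move at their own pace and stop on an object; the grip force is fixed at half the most. Time passes only in rows, so rows that do not move let the fingers close. It gives the time, the measured TCP pose, the force and the opening at its end, in the units of the state.
- robot.get_state(): the state, without advancing time (a new reading comes with each control period).
- robot.camera(name): name is "side" or "top"; returns (picture, depth): 420x560x3 uint8, red, green, blue; 420x560 float32, m along the optical axis (not along the pixel's ray), 0 where there is no reading.
- robot.get_calibration(name): a dict with "vfov" (degrees; the focal length in pixels is half the picture's height over the tangent of half this angle, whatever the lens; pixels are square), "cx", "cy" (the principal point, pixels), "dist" ([k1, k2, p1, p2, k3] as OpenCV has them; the pictures are not rectified), "rvec" (rotation vector, rad) and "tvec" (3), from world to camera coordinates, as OpenCV has them. Camera axes: x right, y down, z forward; pixel columns grow to the right and rows downward; lengths in m; the calibration is good to about 2 mm. A picture is of the moment at which its call begins. get_calibration takes no time and is no camera call.
- robot.sign_off(): hands the job in, once; it reports no verdict.
The state is a dict: "time_s": time; "joint_pos": joint angles; "joint_vel": joint speeds; "tau": joint torques, N m; "tool_pos": TCP position; "eef_rot": TCP orientation; "wrist_force": force on the tool from outside, world axes, zero at the start; "moment": the same for the moment, N m; "opening": opening from 0.0 (shut) to 1.0 (fully open).
Only numpy, scipy, OpenCV 4.12 (cv2) and the standard library are available. Lean on these libraries where they do the work, as an engineer would, in place of code of your own. Each camera call takes 0.05 s, during which the arm holds its last target. There are 200 camera calls.

TASK

The revolving jar caddy was put back carelessly and leans, with its pivot pin standing on the base beside the pivot hole. Take it by its upright board and, without bearing down hard on it, slide the pin about over the middle of the base until it finds the hidden hole and the caddy sits down level and fully home. Only then turn it on its pivot until the board runs parallel to the long sides of the base, let go, and leave everything else where it stands.

Things in the scene. Friction and masses are not known exactly. Their poses are not given: they have to be found in the camera images.
- caddy_grip (a point): where to hold the caddy: middle of the narrow upper part of its upright wooden board. x goes through the board's thickness (12 mm), y along its width, z up along the caddy's axis. The part to grip is 46 mm wide and reaches from 30 mm below this point to 22 mm above it; lower down the board is 76 mm wide. The point lies 108 mm above the tip of the pin.
- caddy_tray (a point): centre of the top face of the caddy's round pale tray (156 mm across, 10 mm thick; caddy 0.45 to 0.8 kg in all), 23 mm above the pin's tip; same axes. A jar well (ring 69 mm across, 12 mm high) lies on each side of the board. At first the caddy leans about 0.15 rad (8.5 degrees) over towards its +x, resting on the pin and two glides.
- caddy_foot: foot of the caddy, rigid with it, same axes; origin at the tip of the steel pin under its centre. Pin 12 mm thick, its last 4 mm tapering to a flat nose 6 mm across. Six glides (12 mm across, 66 mm from the axis) end 9 mm above the tip. With the caddy home they rest on the base and the tip is 15 mm above the console (24 mm while the pin stands on the base).
- base: fixed dark wooden slab under the caddy, 200 mm (its x) by 270 mm (its y, the long sides), 24 mm thick; origin at the centre of its underside, on the console
- base_top (a point): middle of the base's top face. A steel plate let in flush here has the blind round pivot hole, 14 mm wide, 13 mm deep, the same for the whole run. Its exact place is not measured and it stays hidden under the caddy: 6 to 15 mm from this point, and at least 12 mm from where the pin stands at the start.
- jar_a: glass jar with a steel twist cap, 56 mm across, 90 mm high, origin under its centre; leave it alone
- jar_b: a second, like jar; leave it alone
- spoon_holder: white ceramic holder, 80 mm across, 90 mm high, with a grey ceramic soup spoon set in it (about 165 mm high in all), origin under its centre; leave it alone
- tong: stainless tong lying on the console, 235 mm long (its x), 50 mm wide, 16 mm high, origin under its middle; leave it alone
- bowl: red plastic bowl, 136 mm across, 55 mm high, origin under its centre; leave it alone
- mill: dark wooden pepper mill, 52 mm across, 128 mm high, origin under its centre; leave it alone
Things that resemble listed ones, but are neither listed nor needed, are in the scene too. Of the things shaped like the part that bears caddy_grip, the wooden one is meant.

How it is judged:
On the way, in this order (a step that is already met when the one before it is completed fails the run):
1. the pin has dropped into the hole and the caddy sits level on its glides (z of caddy_foot in the frame of base below 0.0175 m and horizontal distance between caddy_foot and base below 0.025 m and angle between caddy_foot's own z axis and vertical below 0.035 rad), for 0.2 s.
2. the caddy, still home, has been turned until its board is parallel to the long sides of the base (z of caddy_foot in the frame of base below 0.0175 m and angle between the y axis of caddy_foot and the y axis of base, either way round below 0.14 rad), for 0.2 s.
At the end, for the whole second after the job is handed in: The caddy is fully home: tip of the pin 12.5 to 17.5 mm above the underside of the base and within 25 mm of the middle of the base, level within 0.035 rad; its board parallel to the long sides of the base within 0.14 rad (8 degrees), either way round; at rest (all of step 2 and z of caddy_foot in the frame of base above 0.0125 m and horizontal distance between caddy_foot and base below 0.025 m and angle between caddy_foot's own z axis and vertical below 0.035 rad and linear speed of caddy_foot below 0.01 m/s); the robot touches nothing.
It fails at once if the pin or the glides pressed against the base with more than 30 N (contact force between caddy_foot and anything else above 30 N).
It fails at once if the caddy tipped by more than 0.35 rad (angle between caddy_foot's own z axis and vertical above 0.35 rad).
It fails at once if a jar, the spoon holder, the tong, the bowl or the mill shifted by more than 20 mm (distance of any of jar_a, jar_b, spoon_holder, tong, bowl, mill from where it was at the start of the episode above 0.02 m).
It also fails if it takes over 67 s, if anything falls off the work surface, if the arm or the gripper's body presses on something with over 40 N, if the wrist force passes 120 N, or if a joint passes its speed limit or range.

## Working session

There is one attempt and no reset: what is moved stays moved. The work goes in short steps, Python scripts to look and compute and a tool call to move; the robot and the scene stay as the last step left them, time stands still between calls to the robot, and variables do not carry over. Pictures are saved under pics/ and viewed, about 8 in all and at most 12, crops included, and the job is handed in when it is done.

Besides the shell and the picture viewer there is one more tool, called as a command line: name --argument value ..., lists and objects as JSON in quotes. drive_tool: Moves the arm, as the interface text tells. Its arguments: {"type":"object","properties":{"moves":{"type":"string"}},"required":["moves"]}

```bash
mkdir -p pics; cat > h.py <<'E'
import numpy as np, cv2
from rig import robot
from scipy.spatial.transform import Rotation as R
def cal(n):
    c=robot.get_calibration(n); f=210/np.tan(np.radians(c["vfov"])/2)
    K=np.array([[f,0,c["cx"]],[0,f,c["cy"]],[0,0,1]]); return K,np.array(c["dist"],float),np.array(c["rvec"],float),np.array(c["tvec"],float)
def cloud(n,depth):
    K,D,r,t=cal(n); v,u=np.mgrid[:420,:560]
    p=cv2.undistortPoints(np.stack([u,v],-1).reshape(-1,1,2).astype(np.float64),K,D).reshape(420,560,2)
    P=np.dstack([p*depth[...,None],depth]); M=cv2.Rodrigues(r)[0]
    W=(P-t.ravel())@M; W[depth==0]=np.nan; return W
def proj(n,X):
    K,D,r,t=cal(n); return cv2.projectPoints(np.atleast_2d(X).astype(float),r,t,K,D)[0].reshape(-1,2)
def snap(tag):
    o={}
    for n in("side","top"):
        im,d=robot.camera(n); o[n]=(im,d,cloud(n,d)); np.savez(f"{tag}_{n}.npz",im=im,d=d,W=o[n][2]); cv2.imwrite(f"pics/{tag}_{n}.png",im[...,::-1])
    return o
E
python3 - <<'E'
from h import *
snap("a"); s=robot.get_state(); print({k:np.round(v,3) for k,v in s.items()}, robot.grip_depth)
for n in("side","top"):
    K,D,r,t=cal(n); print(n,np.round(K,1).tolist(),D,-cv2.Rodrigues(r)[0].T@t.ravel())
E
```

```text
{'time_s': np.float64(0.1), 'joint_pos': array([ 1.194,  0.277,  1.506, -0.   ,  1.361, -0.121]), 'joint_vel': array([ 0.001, -0.002, -0.002, -0.002, -0.001,  0.001]), 'tau': array([ 3.0000e-03, -4.1770e+01, -2.4641e+01, -0.0000e+00,  6.0000e-03,
        0.0000e+00]), 'tool_pos': array([0.145, 0.556, 0.231]), 'eef_rot': array([ 0.128,  0.992, -0.001, -0.   ]), 'wrist_force': array([-0.033,  0.796, -0.332]), 'moment': array([ 0.004, -0.01 ,  0.016]), 'opening': np.float64(1.0)} -0.0187
side [[433.2, 0.0, 275.3], [0.0, 433.2, 209.1], [0.0, 0.0, 1.0]] [-0.1392764  0.         0.         0.         0.       ] [ 0.33845972 -0.65945766  0.48927793]
top [[489.5, 0.0, 286.4], [0.0, 489.5, 217.5], [0.0, 0.0, 1.0]] [-0.15395955  0.          0.          0.          0.        ] [0.43056936 0.02109185 1.07656509]
```

View pics/a_side.png

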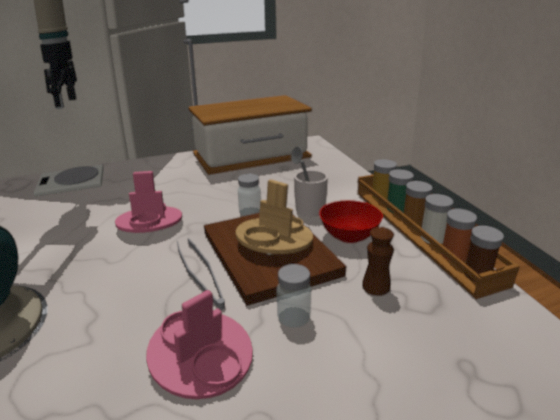

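View pics/a_top.png

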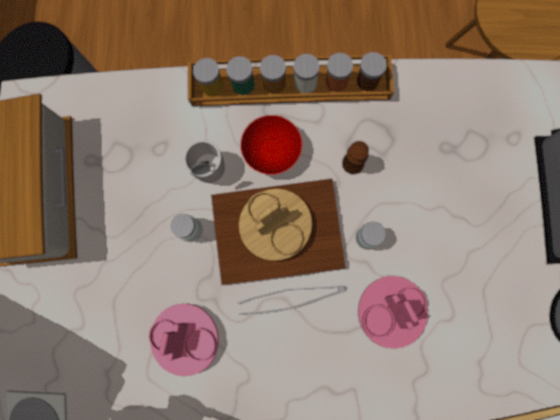

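The side view shows the wooden caddy (about 275,225) leaning on the dark base, with pink look-alikes at (200,340) and (150,215). In the top view the caddy is at (276,224), the base spans about (212–345, 180–283), and jars stand at (185,227) and (372,235).

```bash
cat > meas.py <<'E'
from h import *
import sys
def load(tag): return {n:np.load(f"{tag}_{n}.npz") for n in("side","top")}
def masks(d):
    im=d["im"]; W=d["W"]; hsv=cv2.cvtColor(im,cv2.COLOR_RGB2HSV); return hsv,W
if __name__=="__main__":
    o=load("a")
    d=o["top"]; hsv,W=masks(d)
    for p in [(276,224),(262,207),(288,238),(240,260),(330,270),(185,227),(372,235),(271,145),(204,160),(355,155),(290,297),(345,290)]:
        print(p,hsv[p[1],p[0]],np.round(W[p[1],p[0]],3))
    d=o["side"]; hs,Ws=masks(d)
    for p in [(277,190),(276,215),(250,247),(240,260),(262,236),(294,240)]: print("s",p,hs[p[1],p[0]],np.round(Ws[p[1],p[0]],3))
    # base: dark wood in top image, z ~ .024
    m=(np.abs(W[...,2]-.024)<.006)&(hsv[...,1]>90)&(hsv[...,2]<140)
    m[:150]=0;m[310:]=0;m[:,:190]=0;m[:,370:]=0
    P=W[m]; print("base n",m.sum(),"z",np.median(P[:,2]))
    print("rect",cv2.minAreaRect((P[:,:2]).astype(np.float32)))
    # caddy points in both
    for n in o:
        h,w=masks(o[n]); c=w[m][:,:2].mean(0) if n=="top" else c
        r=np.hypot(w[...,0]-c[0],w[...,1]-c[1])
        k=(r<.1)&(w[...,2]>.032)&(h[...,0]<30)&(h[...,1]>50)
        Q=w[k]; print(n,c,k.sum(),np.histogram(Q[:,2],bins=np.arange(.03,.17,.01)))
        T=Q[Q[:,2]>.10]; print("board mean",T.mean(0),T.max(0)); 
        u,s,v=np.linalg.svd(T-T.mean(0),full_matrices=0); print(v,s/np.sqrt(len(T)))
E
python3 meas.py
```

```text
(276, 224) [ 17 136  88] [0.556 0.06  0.059]
(262, 207) [ 18 124 173] [0.596 0.089 0.042]
(288, 238) [ 18 125 167] [0.527 0.035 0.053]
(240, 260) [ 11 168  91] [0.485 0.14  0.024]
(330, 270) [  9  68 102] [ 0.458 -0.052  0.023]
(185, 227) [165   4 143] [0.552 0.245 0.093]
(372, 235) [165   7 139] [ 0.524 -0.136  0.09 ]
(271, 145) [  1 255 155] [0.743 0.068 0.007]
(204, 160) [  9  25 103] [0.714 0.221 0.007]
(355, 155) [ 12 193  86] [ 0.683 -0.105  0.121]
(290, 297) [ 18  17 179] [ 0.402  0.036 -0.002]
(345, 290) [ 14  20 137] [ 0.414 -0.085 -0.   ]
s (277, 190) [ 19 136  94] [0.566 0.063 0.138]
s (276, 215) [ 17 118  97] [0.561 0.057 0.087]
s (250, 247) [ 17 119  94] [0.496 0.015 0.052]
s (240, 260) [ 10 167  84] [0.475 0.016 0.026]
s (262, 236) [ 18 116 160] [0.529 0.048 0.05 ]
s (294, 240) [ 17 120 121] [0.585 0.018 0.047]
base n 7258 z 0.0250274865354956
rect ((0.590634822845459, 0.028496384620666504), (0.288949579000473, 0.33791017532348633), 4.140023231506348)Traceback (most recent call last):
  File "meas.py", line 20, in <module>
    h,w=masks(o[n]); c=w[m][:,:2].mean(0) if n=="top" else c
                                                           ^
NameError: name 'c' is not defined
```

```bash
cat > meas.py <<'E'
from h import *
import sys
from scipy.optimize import least_squares
def load(tag): return {n:np.load(f"{tag}_{n}.npz") for n in("side","top")}
def base(o):
    d=o["top"]; W=d["W"]; h=cv2.cvtColor(d["im"],cv2.COLOR_RGB2HSV)
    m=((np.abs(W[...,2]-.024)<.008)&(h[...,1]>55)&(h[...,2]<150)).astype(np.uint8)
    m=cv2.morphologyEx(m,cv2.MORPH_OPEN,np.ones((5,5)))
    n,l=cv2.connectedComponents(m); k=l[260,240]; P=W[l==k]
    return cv2.minAreaRect(P[:,:2].astype(np.float32)),np.median(P[:,2]),len(P)
def box(p,c,h):
    q=np.abs(p-c)-h; return np.linalg.norm(np.maximum(q,0),axis=1)+np.minimum(q.max(1),0)
def cyl(p,c,r,z0,z1):
    q=np.stack([np.hypot(p[:,0]-c[0],p[:,1]-c[1])-r,np.abs(p[:,2]-(z0+z1)/2)-(z1-z0)/2],1)
    return np.linalg.norm(np.maximum(q,0),axis=1)+np.minimum(q.max(1),0)
def sdf(p):
    b1=box(p,[0,0,.104],[.006,.023,.026]); b2=box(p,[0,0,.05],[.006,.038,.028]); t=cyl(p,(0,0),.078,.013,.023)
    return np.min([np.abs(b1),np.abs(b2),np.abs(t)],0)
def pts(o,c,R0=.095):
    Q=[]
    for n in o:
        w=o[n]["W"]; h=cv2.cvtColor(o[n]["im"],cv2.COLOR_RGB2HSV)
        k=(np.hypot(w[...,0]-c[0],w[...,1]-c[1])<R0)&(w[...,2]>.034)&(w[...,2]<.17)&(h[...,0]>12)&(h[...,0]<28)&(h[...,1]>70)
        q=w[k]; Q.append(q)
    return Q
def pose(v): # x y z yaw lean roll
    return R.from_euler("ZYX",[v[3],v[4],v[5]])
def fit(Q,v0):
    f=lambda v: sdf(pose(v).inv().apply(Q-v[:3]))
    # wells are not modelled: soft loss
    return least_squares(f,v0,loss="cauchy",f_scale=.002,x_scale=[.01,.01,.01,.2,.1,.1])
if __name__=="__main__":
    o=load(sys.argv[1]); rb=base(o); print("base",rb)
    c=np.array([.55,.06]); QQ=pts(o,c); print([len(q) for q in QQ])
    for Q in (np.vstack(QQ),QQ[0],QQ[1]):
        best=min((fit(Q,[c[0],c[1],.024,y,.15,0]) for y in np.radians([15,45,75])),key=lambda s:s.cost)
        v=best.x; print(np.round(v[:3],4),np.round(np.degrees(v[3:]),2),best.cost, "grip",np.round(v[:3]+pose(v).apply([0,0,.108]),4),"medres",np.median(np.abs(best.fun)))
E
python3 meas.py a
```

```text
base (((0.545227587223053, 0.059085845947265625), (0.19958442449569702, 0.2709842026233673), 6.070194721221924), np.float64(0.02505607163532364), 7074)
[3180, 4093]
[0.5559 0.0598 0.0247] [34.78  7.93  0.26] 0.009175312640988151 grip [0.5685 0.068  0.1317] medres 0.0012445658774780915
[0.5553 0.0594 0.0238] [35.03  8.06  0.1 ] 0.003336941172641923 grip [0.5678 0.068  0.1308] medres 0.0007525044018187907
[0.5568 0.0609 0.025 ] [34.75  7.94  0.09] 0.00515040642651459 grip [0.5692 0.0692 0.132 ] medres 0.0011628018561134351
```

```bash
cat > plan.py <<'E'
from h import *
def cur():
    s=robot.get_state(); return np.array(s["tool_pos"]),R.from_quat(s["eef_rot"])
def caddy_tool(pin,yaw,lean,up=0.):   # tool pose for holding caddy; degrees; up = m along caddy axis
    C=R.from_euler("ZY",[yaw,lean],degrees=True); M=C.as_matrix()
    T=R.from_matrix(np.c_[M[:,1],M[:,0],-M[:,2]])
    return np.array(pin)+C.apply([0,0,.108-.0187+up]),T
def rows(p0,R0,p1,R1,n,hand):
    rv=(R1*R0.inv()).as_rotvec(); p,Q=p0,R0; out=[]
    for k in range(1,n+1):
        q=p0+(p1-p0)*k/n; S=R.from_rotvec(rv*k/n)*R0
        out.append(f"{hand} "+" ".join(f"{x:.2f}" for x in 100*Q.inv().apply(q-p))+" "+" ".join(f"{x:.1f}" for x in (Q.inv()*S).as_rotvec(degrees=True))); p,Q=q,S
    return "; ".join(out)
E
python3 - <<'E'
from plan import *
p,Q=cur(); t,T=caddy_tool([.5557,.0600,.0245],34.8,7.95,.10); print(t)
print(rows(p,Q,t,T,14,1))
E
```

```text
[0.57719922 0.07494235 0.21198066]
1 -3.85 -2.54 0.14 0.5 0.2 2.9; 1 -3.98 -2.34 0.15 0.5 0.2 2.9; 1 -4.09 -2.14 0.15 0.5 0.2 2.9; 1 -4.19 -1.93 0.16 0.5 0.2 2.9; 1 -4.29 -1.71 0.16 0.5 0.2 2.9; 1 -4.37 -1.49 0.16 0.5 0.2 2.9; 1 -4.44 -1.27 0.16 0.5 0.2 2.9; 1 -4.50 -1.04 0.15 0.5 0.2 2.9; 1 -4.54 -0.81 0.14 0.5 0.2 2.9; 1 -4.58 -0.58 0.13 0.5 0.2 2.9; 1 -4.60 -0.35 0.12 0.5 0.2 2.9; 1 -4.62 -0.11 0.11 0.5 0.2 2.9; 1 -4.62 0.12 0.09 0.5 0.2 2.9; 1 -4.60 0.35 0.07 0.5 0.2 2.9
```

drive_tool --moves "1 -3.8 -2.5 0.1 0.5 0.2 2.9; 1 -4 -2.3 0.1 0.5 0.2 2.9; 1 -4.1 -2.1 0.1 0.5 0.2 2.9; 1 -4.2 -1.9 0.1 0.5 0.2 2.9; 1 -4.3 -1.7 0.1 0.5 0.2 2.9; 1 -4.4 -1.5 0.1 0.5 0.2 2.9; 1 -4.4 -1.3 0.1 0.5 0.2 2.9; 1 -4.5 -1 0.1 0.5 0.2 2.9; 1 -4.5 -0.8 0.1 0.5 0.2 2.9"

```text
time_s: 1.23
tool_pos: [0.4266, 0.2394, 0.2189]
eef_rot: [0.352, 0.935, -0.04, -0.022]
wrist_force: [0.8, 0.2, -1.1]
opening: 0.997
```

```bash
python3 - <<'E'
from plan import *
p,Q=cur(); t,T=caddy_tool([.5557,.0600,.0245],34.8,7.95,.07); print(p,t)
print(rows(p,Q,t,T,6,1))
E
```

```text
[0.42660939 0.23944993 0.21885245] [0.57379206 0.07257431 0.18226899]
1 -3.69 -0.42 0.60 0.4 0.1 2.3; 1 -3.70 -0.27 0.60 0.4 0.1 2.3; 1 -3.71 -0.11 0.59 0.4 0.1 2.3; 1 -3.71 0.04 0.58 0.4 0.1 2.3; 1 -3.71 0.20 0.57 0.4 0.1 2.3; 1 -3.70 0.35 0.56 0.4 0.1 2.3
```

drive_tool --moves "1 -3.7 -0.4 0.6 0.4 0.1 2.3; 1 -3.7 -0.3 0.6 0.4 0.1 2.3; 1 -3.7 -0.1 0.6 0.4 0.1 2.3; 1 -3.7 0 0.6 0.4 0.1 2.3; 1 -3.7 0.2 0.6 0.4 0.1 2.3; 1 -3.7 0.3 0.6 0.4 0.1 2.3; 1 0 0 0 0 0 0"

```text
time_s: 2.1
tool_pos: [0.5772, 0.0625, 0.1768]
eef_rot: [0.467, 0.882, -0.062, -0.032]
wrist_force: [-0.5, 0.6, 0.0]
opening: 0.999
```

```bash
python3 - <<'E'
from plan import *
p,Q=cur(); t,T=caddy_tool([.5557,.0600,.0245],34.8,7.95,.03); print(p,t)
print(rows(p,Q,t,T,4,1))
E
```

```text
[0.57721608 0.06254879 0.17682591] [0.56924917 0.06941692 0.14265342]
1 0.26 0.05 0.86 -0.0 0.0 -0.2; 1 0.26 0.05 0.86 -0.0 0.0 -0.2; 1 0.26 0.05 0.86 -0.0 0.0 -0.2; 1 0.25 0.05 0.86 -0.0 0.0 -0.2
```

drive_tool --moves "1 0.5 0.1 0.4 0 0 -0.4; 1 0.5 0.1 0.8 0 0 -0.4; 1 0 0 1 0 0 0; 1 0 0 0.6 0 0 0; 1 0 0 0 0 0 0"

```text
time_s: 2.72
tool_pos: [0.5663, 0.073, 0.1465]
eef_rot: [0.459, 0.886, -0.062, -0.034]
wrist_force: [-0.0, 0.1, -0.3]
opening: 0.999
```

```bash
python3 - <<'E'
from plan import *
p,Q=cur(); t,T=caddy_tool([.5557,.0600,.0245],34.8,7.95,.0); print(p,t)
print(rows(p,Q,t,T,4,1))
snap("b")
im=cv2.imread("pics/b_side.png")[130:300,180:380]; im2=cv2.imread("pics/b_top.png")[140:310,180:380]
cv2.imwrite("pics/b.png",np.hstack([cv2.resize(im,None,fx=2,fy=2),cv2.resize(im2,None,fx=2,fy=2)]))
E
```

```text
[0.56630997 0.0729913  0.14649611] [0.565842   0.06704887 0.11294175]
1 -0.12 0.02 0.84 -0.0 -0.0 0.1; 1 -0.12 0.02 0.84 -0.0 -0.0 0.1; 1 -0.12 0.02 0.84 -0.0 -0.0 0.1; 1 -0.12 0.02 0.84 -0.0 -0.0 0.1
```

View pics/b.png

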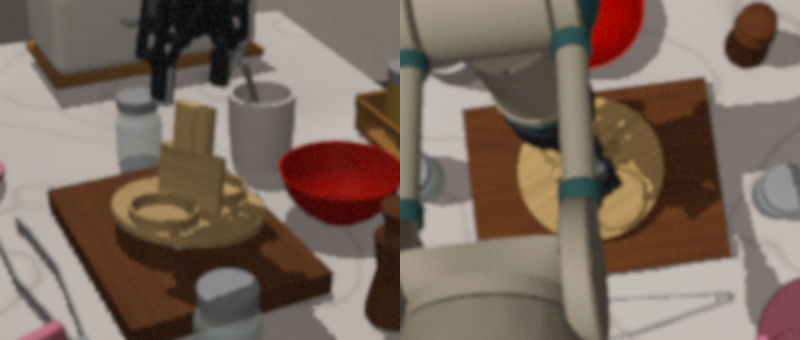

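The picture shows the open fingers (about 195,70 in the left crop) straddling the line of the board (195,125), with the tilt matching. I'll go down and grip.

drive_tool --moves "1 -0.2 0 0.6 0 0 0; 1 -0.2 0 0.8 0 0 0; 1 -0.1 0 1 0 0 0; 1 0 0 0.6 0 0 0; 1 0 0 0.2 0 0 0; 1 0 0 0 0 0 0"

```text
time_s: 3.58
tool_pos: [0.5665, 0.0653, 0.1132]
eef_rot: [0.459, 0.886, -0.062, -0.033]
wrist_force: [0.3, -0.7, 0.0]
opening: 0.998
```

```bash
python3 - <<'E'
from plan import *
p,Q=cur(); t,T=caddy_tool([.5557,.0600,.0245],34.8,7.95,.0); print(p,t)
print(rows(p,Q,t,T,1,1))
E
```

```text
[0.56645065 0.0653155  0.11317202] [0.565842   0.06704887 0.11294175]
1 0.18 0.05 0.02 -0.1 -0.1 0.4
```

drive_tool --moves "0.3 0.2 0 0 0 0 0.3; 0.3 0 0 0 0 0 0; 0.3 0 0 0 0 0 0; 0.3 0 0 0 0 0 0"

```text
time_s: 4.08
tool_pos: [0.5658, 0.0673, 0.114]
eef_rot: [0.461, 0.884, -0.061, -0.032]
wrist_force: [-0.2, 0.0, -1.0]
opening: 0.297
```

drive_tool --moves "0 0 0 0 0 0 0; 0 0 0 0 0 0 0; 0 0 0 0 0 0 0; 0 0 0 0 0 0 0"

```text
time_s: 4.58
tool_pos: [0.5661, 0.0675, 0.1141]
eef_rot: [0.462, 0.884, -0.061, -0.032]
wrist_force: [-0.3, 0.1, 1.7]
opening: 0.134
```

drive_tool --moves "0 0 0 -0.15 0 0 0; 0 0 0 -0.15 0 0 0; 0 0 0 0 0 0 0"

```text
time_s: 4.95
tool_pos: [0.5647, 0.0678, 0.1145]
eef_rot: [0.462, 0.884, -0.062, -0.034]
wrist_force: [0.2, 0.1, -6.9]
opening: 0.134
```

```bash
python3 - <<'E'
from plan import *
s=robot.get_state(); p,Q=cur(); print(p,s["wrist_force"],s["moment"])
M=Q.as_matrix(); print("pin",p+M[:,2]*.0893,"yaw",np.degrees(np.arctan2(M[1,1],M[0,1])),"lean",np.degrees(np.arcsin(-M[2,1])),"roll",np.degrees(M[2,0]))
pin=p+M[:,2]*.0893; t,T=caddy_tool(pin,34.8,0)
print(rows(p,Q,t,T,5,0)); print(rows(p,Q,t,T,1,0))
E
```

```text
[0.56466288 0.06784169 0.11450375] [ 0.21939274  0.06758206 -6.86168345] [ 0.15158479 -0.21261239  0.01698132]
pin [0.55411055 0.06088272 0.0261029 ] yaw 34.89511177762513 lean 8.134800189509903 roll 0.20895203700676326
0 0.01 -0.25 0.02 -1.6 -0.0 0.0; 0 0.01 -0.25 0.01 -1.6 -0.0 0.0; 0 0.01 -0.25 0.00 -1.6 -0.0 0.0; 0 0.01 -0.25 -0.00 -1.6 -0.0 0.0; 0 0.01 -0.25 -0.01 -1.6 -0.0 0.0
0 0.03 -1.26 0.09 -8.1 -0.2 0.1
```

drive_tool --moves "0 0 0 -0.3 0 0 0; 0 0 0 -0.3 0 0 0"

```text
time_s: 5.2
tool_pos: [0.5647, 0.0683, 0.1198]
eef_rot: [0.461, 0.884, -0.063, -0.035]
wrist_force: [-0.3, 0.4, -6.7]
opening: 0.136
```

drive_tool --moves "0 0 0 0 0 0 0; 0 0 0 0 0 0 0"

```text
time_s: 5.45
tool_pos: [0.565, 0.0684, 0.1202]
eef_rot: [0.461, 0.884, -0.062, -0.035]
wrist_force: [-0.1, 0.6, -6.8]
opening: 0.134
```

```bash
cat > st.py <<'E'
from plan import *
import sys
C=np.array([.545,.059])
def show():
    s=robot.get_state(); p,Q=cur(); M=Q.as_matrix(); pin=p+M[:,2]*.0893; d=pin[:2]-C
    print("t",round(s["time_s"],2),"pin",np.round(pin,4),"r %.1f mm ang %.0f"%(1e3*np.hypot(*d),np.degrees(np.arctan2(d[1],d[0]))),"F",np.round(s["wrist_force"],1),"Mo",np.round(s["moment"],2),"yaw %.1f lean %.1f roll %.1f"%(np.degrees(np.arctan2(M[1,1],M[0,1])),np.degrees(np.arcsin(-M[2,1])),np.degrees(M[2,0])))
    return p,Q,pin
def go(r,ang,z,n=4,yaw=34.8,lean=0,hand=0):
    p,Q,pin=show(); a=np.radians(ang); t,T=caddy_tool([C[0]+r*1e-3*np.cos(a),C[1]+r*1e-3*np.sin(a),z],yaw,lean)
    print(rows(p,Q,t,T,n,hand))
if __name__=="__main__": go(*[float(x) for x in sys.argv[1:4]],n=int(sys.argv[4]) if len(sys.argv)>4 else 4, yaw=float(sys.argv[5]) if len(sys.argv)>5 else 34.8)
E
python3 st.py 10.5 60 .029 6
```

```text
t 5.45 pin [0.5543 0.0615 0.0318] r 9.6 mm ang 15 F [-0.1  0.6 -6.8] Mo [ 0.13 -0.27  0.01] yaw 34.9 lean 8.2 roll 0.3
0 0.14 -0.20 0.06 -1.4 -0.0 0.0; 0 0.14 -0.20 0.06 -1.4 -0.0 0.0; 0 0.14 -0.20 0.05 -1.4 -0.0 0.0; 0 0.14 -0.20 0.05 -1.4 -0.0 0.0; 0 0.14 -0.20 0.04 -1.4 -0.0 0.0; 0 0.14 -0.20 0.04 -1.4 -0.0 0.0
```

drive_tool --moves "0 0.1 -0.2 0 -1.4 0 0; 0 0.1 -0.2 0 -1.4 0 0; 0 0.2 -0.2 0 -1.4 0 0; 0 0.1 -0.2 0 -1.4 0 0; 0 0.1 -0.2 0 -1.4 0 0; 0 0.2 -0.2 0 -1.4 0 0; 0 0 0 0 0 0 0"

```text
time_s: 6.32
tool_pos: [0.5471, 0.0674, 0.1213]
eef_rot: [0.463, 0.886, 0.006, 0.0]
wrist_force: [-0.3, -0.7, -8.1]
opening: 0.134
```

```bash
python3 st.py 10.5 60 .029 2; python3 - <<'E'
from meas import *
o=snap("c")
v0=[.5503,.0681,.031,np.radians(35),0,0]
QQ=pts(load("c"),[.55,.068]); print([len(q) for q in QQ])
for Q in (np.vstack(QQ),QQ[0]):
    b=fit(Q,v0); print(np.round(b.x[:3],4),np.degrees(b.x[3:]).round(2),np.median(abs(b.fun)))
E
```

```text
t 6.33 pin [0.5476 0.0683 0.032 ] r 9.6 mm ang 74 F [-0.3 -0.7 -8.1] Mo [-0.02  0.01  0.01] yaw 34.8 lean -0.6 roll 0.3
0 -0.06 0.15 0.15 0.3 -0.2 0.0; 0 -0.06 0.15 0.15 0.3 -0.2 0.0
[3222, 1382]
[0.5471 0.0673 0.0304] [34.95 -0.54  0.74] 0.0009589723348828031
[0.5471 0.0672 0.0301] [35.02 -0.52  0.4 ] 0.0007378763655273824
```

drive_tool --moves "0 0 0.1 0.15 0.3 -0.2 0; 0 0 0 0.15 0.3 -0.1 0; 0 0 0 0.1 0 0 0"

```text
time_s: 6.8
tool_pos: [0.5502, 0.0685, 0.117]
eef_rot: [0.463, 0.887, -0.0, 0.001]
wrist_force: [-0.6, 0.4, -7.0]
opening: 0.134
```

```bash
python3 st.py 10.5 60 .024 2
```

```text
t 6.8 pin [0.5502 0.0684 0.0277] r 10.8 mm ang 61 F [-0.6  0.4 -7. ] Mo [-0.05 -0.03  0.01] yaw 34.9 lean -0.0 roll -0.1
0 -0.02 -0.01 0.18 0.0 0.0 0.0; 0 -0.02 -0.01 0.18 0.0 0.0 0.0
```

drive_tool --moves "0 0 0 0.1 0 0 0; 0 0 0 0.1 0 0 0"

```text
time_s: 7.05
tool_pos: [0.5504, 0.0686, 0.1149]
eef_rot: [0.462, 0.887, -0.0, 0.001]
wrist_force: [-1.4, 0.1, -0.5]
opening: 0.13
```

drive_tool --moves "0 0 0 0.1 0 0 0; 0 0 0 0.1 0 0 0"

```text
time_s: 7.3
tool_pos: [0.5505, 0.0686, 0.1148]
eef_rot: [0.462, 0.887, 0.0, 0.001]
wrist_force: [-2.2, 0.7, 3.0]
opening: 0.134
```

```bash
python3 st.py 10.5 90 .024 4
```

```text
t 7.3 pin [0.5507 0.0685 0.0255] r 11.1 mm ang 59 F [-2.2  0.7  3. ] Mo [ 0.01  0.68 -0.04] yaw 34.9 lean -0.1 roll -0.1
0 0.10 -0.10 0.04 0.0 0.0 0.0; 0 0.10 -0.10 0.04 0.0 0.0 0.0; 0 0.10 -0.10 0.04 0.0 0.0 0.0; 0 0.10 -0.10 0.04 0.0 0.0 0.0
```

drive_tool --moves "0 0.11 -0.1 0.05 0 0 0; 0 0.11 -0.1 0.05 0 0 0; 0 0.11 -0.1 0.05 0 0 0; 0 0.11 -0.1 0.05 0 0 0"

```text
time_s: 7.8
tool_pos: [0.5489, 0.0691, 0.1148]
eef_rot: [0.462, 0.887, 0.002, 0.006]
wrist_force: [1.1, -1.5, 1.6]
opening: 0.13
```

```bash
python3 st.py 10.5 120 .024 4
```

```text
t 7.8 pin [0.5501 0.0688 0.0255] r 11.1 mm ang 63 F [ 1.1 -1.5  1.6] Mo [-0.32 -0.32 -0.03] yaw 34.9 lean -0.5 roll -0.5
0 0.11 -0.20 0.04 0.1 0.1 0.0; 0 0.11 -0.20 0.04 0.1 0.1 0.0; 0 0.11 -0.20 0.04 0.1 0.1 0.0; 0 0.11 -0.20 0.04 0.1 0.1 0.0
```

drive_tool --moves "0 0.2 -0.2 0.03 0.1 0.1 0; 0 0.2 -0.2 0.03 0.1 0.1 0; 0 0.2 -0.2 0.03 0.1 0.1 0"

```text
time_s: 8.18
tool_pos: [0.5447, 0.0702, 0.1149]
eef_rot: [0.462, 0.887, 0.003, 0.007]
wrist_force: [3.1, -2.2, -0.4]
opening: 0.127
```

```bash
python3 st.py 10.5 120 .024 4
```

```text
t 8.18 pin [0.546  0.07   0.0256] r 11.1 mm ang 85 F [ 3.1 -2.2 -0.4] Mo [-0.36 -1.04 -0.04] yaw 34.9 lean -0.7 roll -0.6
0 0.03 -0.13 0.04 0.2 0.1 0.0; 0 0.03 -0.13 0.04 0.2 0.1 0.0; 0 0.03 -0.13 0.04 0.2 0.1 0.0; 0 0.03 -0.13 0.04 0.2 0.1 0.0
```

drive_tool --moves "0 0.1 -0.25 0.05 0.3 0.2 0; 0 0.1 -0.25 0.05 0.3 0.2 0; 0 0.1 -0.25 0.05 0.3 0.2 0"

```text
time_s: 8.55
tool_pos: [0.54, 0.0696, 0.1149]
eef_rot: [0.463, 0.887, 0.001, 0.002]
wrist_force: [4.6, 0.4, 2.1]
opening: 0.131
```

```bash
python3 st.py 10.5 150 .024 4
```

```text
t 8.55 pin [0.5404 0.0697 0.0256] r 11.6 mm ang 114 F [4.6 0.4 2.1] Mo [ 0.13 -1.38  0.02] yaw 34.9 lean -0.2 roll -0.1
0 -0.05 -0.16 0.04 0.0 0.0 0.0; 0 -0.05 -0.16 0.04 0.0 0.0 0.0; 0 -0.05 -0.16 0.04 0.0 0.0 0.0; 0 -0.05 -0.16 0.04 0.0 0.0 0.0
```

drive_tool --moves "0 -0.1 -0.25 0.05 0.2 0.1 0; 0 -0.1 -0.25 0.05 0.2 0.1 0; 0 -0.1 -0.25 0.05 0.2 0.1 0"

```text
time_s: 8.93
tool_pos: [0.5376, 0.067, 0.1149]
eef_rot: [0.464, 0.886, 0.003, -0.003]
wrist_force: [4.7, 2.6, 2.1]
opening: 0.13
```

```bash
python3 st.py 10.5 180 .024 4
```

```text
t 8.93 pin [0.5374 0.0677 0.0256] r 11.5 mm ang 131 F [4.7 2.6 2.1] Mo [ 0.73 -1.23 -0.02] yaw 34.7 lean -0.1 roll 0.5
0 -0.12 -0.18 0.04 0.0 -0.1 -0.0; 0 -0.12 -0.18 0.04 0.0 -0.1 -0.0; 0 -0.12 -0.18 0.04 0.0 -0.1 -0.0; 0 -0.12 -0.18 0.04 0.0 -0.1 -0.0
```

drive_tool --moves "0 -0.15 -0.25 0.03 0.1 -0.2 0; 0 -0.15 -0.25 0.03 0.1 -0.2 0; 0 -0.2 -0.2 0.03 0.1 -0.2 0"

```text
time_s: 9.3
tool_pos: [0.5348, 0.0642, 0.1148]
eef_rot: [0.466, 0.885, 0.003, -0.002]
wrist_force: [3.7, 4.1, 2.8]
opening: 0.136
```

```bash
python3 st.py 10.5 180 .024 4
```

```text
t 9.3 pin [0.5348 0.0649 0.0255] r 11.8 mm ang 150 F [3.7 4.1 2.8] Mo [ 1.2  -0.93 -0.02] yaw 34.5 lean -0.2 roll 0.4
0 -0.10 -0.08 0.04 0.1 -0.1 -0.1; 0 -0.10 -0.08 0.04 0.1 -0.1 -0.1; 0 -0.10 -0.08 0.04 0.1 -0.1 -0.1; 0 -0.10 -0.08 0.04 0.1 -0.1 -0.1
```

drive_tool --moves "0 -0.25 -0.15 0.02 0.1 -0.2 0.1; 0 -0.25 -0.15 0.02 0.1 -0.2 0.1; 0 -0.25 -0.13 0.02 0.1 -0.2 0.1"

```text
time_s: 9.68
tool_pos: [0.5338, 0.0624, 0.1148]
eef_rot: [0.47, 0.882, 0.004, -0.003]
wrist_force: [3.3, 5.1, 2.6]
opening: 0.134
```

```bash
python3 st.py 10.5 210 .024 4
```

```text
t 9.68 pin [0.5337 0.0634 0.0255] r 12.1 mm ang 159 F [3.3 5.1 2.6] Mo [ 1.18 -0.84 -0.04] yaw 33.9 lean -0.3 roll 0.6
0 -0.21 -0.08 0.04 0.1 -0.1 -0.2; 0 -0.21 -0.08 0.04 0.1 -0.1 -0.2; 0 -0.21 -0.08 0.04 0.1 -0.1 -0.2; 0 -0.21 -0.08 0.04 0.1 -0.1 -0.2
```

drive_tool --moves "0 -0.15 -0.1 -0.05 0.1 -0.3 -0.3; 0 -0.25 -0.13 -0.02 0.1 -0.3 -0.3; 0 -0.25 -0.13 0 0.1 -0.2 -0.3"

```text
time_s: 10.05
tool_pos: [0.531, 0.0582, 0.1146]
eef_rot: [0.464, 0.886, -0.0, -0.003]
wrist_force: [1.6, 4.5, 1.0]
opening: 0.132
```

```bash
python3 st.py 10.5 210 .024 4
```

```text
t 10.05 pin [0.5305 0.0584 0.0253] r 14.5 mm ang -178 F [1.6 4.5 1. ] Mo [ 1.27 -0.39 -0.01] yaw 34.7 lean 0.2 roll 0.3
0 -0.16 0.04 0.03 -0.0 -0.1 -0.0; 0 -0.16 0.04 0.03 -0.0 -0.1 -0.0; 0 -0.16 0.04 0.03 -0.0 -0.1 -0.0; 0 -0.16 0.04 0.03 -0.0 -0.1 -0.0
```

drive_tool --moves "0 -0.25 0.08 0 0 -0.2 0; 0 -0.25 0.08 0 0 -0.2 0; 0 -0.25 0.08 0 0 -0.2 0"

```text
time_s: 10.42
tool_pos: [0.5328, 0.0523, 0.1116]
eef_rot: [0.464, 0.886, -0.006, -0.003]
wrist_force: [0.3, 5.1, -1.6]
opening: 0.136
```

```bash
cat > see.py <<'E'
from meas import *
import st
p,Q,pin=st.show(); M=Q.as_matrix(); y=np.arctan2(M[1,1],M[0,1])
snap("s"); QQ=pts(load("s"),pin[:2]); b=fit(np.vstack(QQ),[*pin,y,0,0]); v=b.x
d=v[:2]-st.C
print("cam",[len(q) for q in QQ],np.round(v[:3],4),np.degrees(v[3:]).round(2),"r %.1f ang %.0f"%(1e3*np.hypot(*d),np.degrees(np.arctan2(d[1],d[0]))),"res",np.median(abs(b.fun)).round(5))
E
python3 see.py; python3 st.py 10.5 240 .024 4
```

```text
t 10.43 pin [0.5318 0.0515 0.0223] r 15.2 mm ang -151 F [ 0.3  5.1 -1.6] Mo [ 1.34 -0.   -0.05] yaw 34.8 lean 0.8 roll -0.0
cam [3311, 1377] [0.5311 0.0513 0.0207] [34.74  0.59  0.56] r 15.9 ang -151 res 0.00098
t 10.53 pin [0.532  0.0516 0.0224] r 14.9 mm ang -150 F [ 0.1  3.4 -5.4] Mo [ 0.95 -0.17  0.02] yaw 34.8 lean 0.7 roll -0.0
0 -0.15 0.10 -0.04 -0.2 0.0 -0.0; 0 -0.15 0.10 -0.04 -0.2 0.0 -0.0; 0 -0.15 0.10 -0.04 -0.2 0.0 -0.0; 0 -0.15 0.10 -0.04 -0.2 0.0 -0.0
```

drive_tool --moves "0 0 0 0.1 -0.2 0 0; 0 0 0 0.1 -0.2 0 0"

```text
time_s: 10.78
tool_pos: [0.5331, 0.0526, 0.1098]
eef_rot: [0.463, 0.886, -0.002, -0.001]
wrist_force: [0.3, 3.4, -5.8]
opening: 0.131
```

```bash
python3 st.py 10.5 240 .024 1
```

```text
t 10.78 pin [0.5328 0.0523 0.0205] r 13.9 mm ang -151 F [ 0.3  3.4 -5.8] Mo [ 0.87 -0.27 -0.05] yaw 34.8 lean 0.3 roll -0.0
0 -0.60 0.39 -0.35 -0.3 0.0 -0.0
```

drive_tool --moves "0 0.05 0.03 0.1 -0.1 0 0; 0 0.03 0.02 0.1 -0.1 0 0; 0 0 0 0.1 0 0 0"

```text
time_s: 11.15
tool_pos: [0.533, 0.053, 0.1062]
eef_rot: [0.463, 0.886, -0.001, 0.0]
wrist_force: [-0.7, 3.3, 2.2]
opening: 0.131
```

```bash
python3 st.py 10.5 240 .024 1
```

```text
t 11.15 pin [0.5329 0.0527 0.0169] r 13.6 mm ang -153 F [-0.7  3.3  2.2] Mo [ 0.69  0.13 -0.04] yaw 34.8 lean 0.1 roll -0.1
0 -0.64 0.38 -0.71 -0.1 0.1 0.0
```

drive_tool --moves "0 0.03 0.02 0.05 0 0 0; 0 0 0 0.05 0 0 0; 0 0 0 0 0 0 0"

```text
time_s: 11.52
tool_pos: [0.533, 0.053, 0.1063]
eef_rot: [0.463, 0.886, -0.002, 0.001]
wrist_force: [0.4, 2.4, -3.3]
opening: 0.129
```

```bash
python3 see.py
```

```text
t 11.53 pin [0.5329 0.0527 0.017 ] r 13.6 mm ang -152 F [ 0.4  2.4 -3.3] Mo [ 0.6  -0.07 -0.07] yaw 34.8 lean 0.1 roll -0.1
cam [3158, 1267] [0.5323 0.0521 0.0153] [34.75  0.11  0.36] r 14.4 ang -151 res 0.00099
```

drive_tool --moves "0 0 0 0 0 0 4; 0 0 0 0 0 0 4; 0 0 0 0 0 0 4"

```text
time_s: 12.0
tool_pos: [0.534, 0.0529, 0.1063]
eef_rot: [0.555, 0.832, -0.001, 0.002]
wrist_force: [0.1, 1.9, -2.2]
opening: 0.133
```

```bash
python3 st.py 13.6 -152 .017 4 6.07
```

```text
t 12.0 pin [0.5341 0.0525 0.017 ] r 12.7 mm ang -149 F [ 0.1  1.9 -2.2] Mo [0.7  0.14 0.19] yaw 22.5 lean 0.0 roll -0.2
0 0.00 -0.03 -0.00 0.0 0.1 4.1; 0 0.00 -0.03 -0.00 0.0 0.1 4.1; 0 -0.00 -0.03 -0.00 0.0 0.1 4.1; 0 -0.00 -0.03 -0.00 0.0 0.1 4.1
```

drive_tool --moves "0 0 0 0 0 0 4; 0 0 0 0 0 0 4; 0 0 0 0 0 0 4; 0 0 0 0 0 0 4; 0 0 0 0 0 0 0"

```text
time_s: 12.62
tool_pos: [0.5339, 0.0529, 0.1063]
eef_rot: [0.668, 0.744, -0.002, 0.002]
wrist_force: [-0.2, 1.8, -1.1]
opening: 0.136
```

```bash
python3 see.py
```

```text
t 12.62 pin [0.5339 0.0525 0.017 ] r 12.9 mm ang -150 F [-0.2  1.8 -1.1] Mo [ 0.64  0.08 -0.15] yaw 6.2 lean 0.0 roll -0.2
cam [3000, 1233] [0.533  0.0522 0.0154] [6.18 0.22 0.41] r 13.8 ang -150 res 0.00102
```

drive_tool --moves "0.3 0 0 0 0 0 0; 0.5 0 0 0 0 0 0; 0.8 0 0 0 0 0 0; 1 0 0 0 0 0 0; 1 0 0 0 0 0 0; 1 0 0 0 0 0 0"

```text
time_s: 13.48
tool_pos: [0.5347, 0.0508, 0.107]
eef_rot: [0.667, 0.745, -0.002, 0.004]
wrist_force: [0.2, 0.2, -0.5]
opening: 0.997
```

drive_tool --moves "1 0 0 -1 0 0 0; 1 0 0 -2 0 0 0; 1 0 0 -3 0 0 0; 1 0 0 -3 0 0 0; 1 0 0 -3 0 0 0; 1 0 0 -2 0 0 0; 1 0 0 0 0 0 0; 1 0 0 0 0 0 0"

```text
time_s: 14.48
tool_pos: [0.5342, 0.0522, 0.2549]
eef_rot: [0.666, 0.746, -0.002, 0.005]
wrist_force: [0.1, 0.5, -0.4]
opening: 1.0
```

```bash
python3 - <<'E'
from meas import *
s=robot.get_state(); print(s["tool_pos"],s["wrist_force"],s["opening"])
snap("z"); o=load("z"); print(base(o))
QQ=pts(o,[.533,.0525]); 
for Q in (np.vstack(QQ),*QQ):
    b=fit(Q,[.533,.0525,.016,.106,0,0]); print(len(Q),np.round(b.x[:3],4),np.degrees(b.x[3:]).round(2))
i=[cv2.resize(cv2.imread(f"pics/z_{n}.png"),None,fx=.71,fy=.71) for n in("side","top")]; cv2.imwrite("pics/z.png",np.hstack(i))
E
```

```text
[0.53416168 0.05215859 0.25486203] [ 0.06771084  0.47299387 -0.37204944] 1.000330753634411
(((0.512235701084137, 0.10779441148042679), (0.1432233601808548, 0.16765384376049042), 5.558230876922607), np.float64(0.025110201069208693), 2344)
4380 [0.5331 0.0522 0.0154] [6.59 0.19 0.39]
3103 [0.5332 0.0521 0.0151] [6.47 0.04 0.19]
1277 [0.5345 0.0515 0.0161] [6.15 0.21 0.06]
```

View pics/z.png

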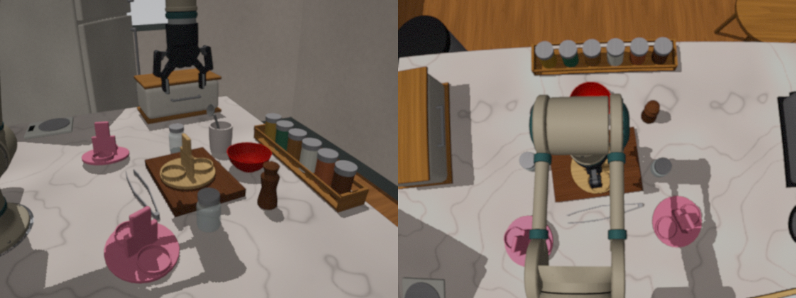

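The picture shows the caddy level on the base (left half, about 187,172), the gripper open and clear above it at (185,70), and everything else where it was. I'm handing in.

```bash
python3 -c "
from rig import robot
print(robot.sign_off())"
```

```text
the job is handed in; nothing more can be done
None
```

The caddy is home, level and turned parallel to the long sides of the base. I let go and handed the job in at about 14.6 s of the 67 s allowed; no verdict was reported.

**What I did:** I gripped the caddy by its board at the angle it leaned, lifted it a few millimetres and levelled it. I then slid the pin in an arc around the base centre until it dropped into the hole, about 14 mm from the centre. I eased it home, turned it −28.6° on its pivot, released it and raised the gripper clear.

**Last checks (cameras, after release):**
- **Pin tip:** about 15 mm above the console. The separate views gave 15.1 and 16.1 mm; the limits are 12.5 to 17.5 mm.
- **Level:** within about 0.4°.
- **Board angle:** 6.2–6.6°, against 6.07° for the base.
- **Forces:** I estimate contact with the base at no more than about 10 N, from wrist readings at the end of each move. I did not see peaks in between.

**Disagreements and limits:**
- **Base re-fit:** the last one failed because the arm hid part of the base from the top camera, so the base angle comes from the first picture.
- **Tip height:** the arm's own reading ran about 1.5 mm higher than the cameras throughout.
- **Other objects:** I judged that they had not moved by eye from the last picture, not by measuring.

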